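# Tip the carton into the labelling bay and slide it home

### The job

The tall carton stands at the end of the taped bay away from its metal stop strip. Without gripping or lifting it, push it over from high up on its back so that it falls forward, towards the strip, and lands flat inside the taped outline with its blank label on top; then push it along until its leading end sits square against the stop strip. Leave the other things around the bay where they stand.

Things in the scene. Friction and masses are not known exactly. Their poses are not given: they have to be found in the camera images.
- carton: Tall closed cardboard carton, standing on end: 60 mm deep (x), 95 mm wide (y), 190 mm tall (z), 0.3 to 0.55 kg. Origin: centre of its underside. Its front face (+x) looks to the stop strip within 5 degrees at the start and must end face down; the back (-x) bears a blank white label. Pushed near its top it tips over its lower front edge, falling by itself once tilted some 20 degrees; pushed low it slides.
- carton_center (a point): The middle of the carton, 95 mm above its underside along its z; turns with it. It is 95 mm above the bench while the carton stands and 30 mm when it lies on its front face.
- bay: Labelling bay, fixed: a rectangle of black tape 20 mm wide, flat on the bench, clear inside 260 mm long (x, -130 to +130 mm) and 160 mm wide (y, -80 to +80 mm). Origin: its centre, on the bench. +x points at the stop strip. The carton stands across the tape of the -x end, its front face at x = -115 to -90 mm; tipped cleanly it lies 30 to 55 mm short of the stop strip.
- bay_stop (a point): Middle of the foot of the stop strip's inner face, on the bench, at x = +130 mm of the bay. The strip is a bare aluminium bar, fixed, 30 mm high, 16 mm thick, 200 mm long, across the bay's whole +x end.
- nipple: Bystander: dark steel pipe nipple (short tube) standing on end, 48 mm outside diameter, 100 mm high, origin at the centre of its underside. Leave it.
- coupling: Bystander: bright steel pipe coupling (ring), 64 mm outside diameter, 50 mm high, origin at the centre of its underside. Leave it.
- jar: Bystander: white plastic jar with a black cap, 64 mm diameter, 85 mm high, origin at the centre of its underside. Leave it.
- small_carton: Bystander: small cardboard carton, 65 x 65 x 80 mm high, origin at the centre of its underside. Leave it.
There are look-alikes about, which are no part of the job. There is more than one size of the carton; the job needs the smallest.

How it is judged:
On the way:
1. the carton has been tipped forward and lies flat on its front face inside the taped bay (angle between carton's own x axis and vertical above 2.98 rad and x of carton_center in the frame of bay above -0.055 m and y of carton_center in the frame of bay between -0.036 and 0.036 m), for 0.2 s.
At the end, for the whole second after the job is handed in: The carton lies at rest flat on its front face (label up) inside the tape, its middle within 36 mm of the bay's centre line, its length within 0.1 rad of the bay's, its leading end within 8 mm of the stop strip; the bystanders stand within 15 mm of where they were (all of step 1 and angle between carton's own x axis and vertical above 3.06 rad and height (world z) of carton_center below 0.036 m and x of carton_center in the frame of bay above 0.027 m and angle between the z axis of carton and the x axis of bay, either way round below 0.1 rad and linear speed of carton below 0.01 m/s and angle between each of nipple, coupling, jar, small_carton's own z axis and vertical below 0.1 rad and distance of each of nipple, coupling, jar, small_carton from where it was at the start of the episode below 0.015 m); the robot touches nothing.
It fails at once if the carton is lifted off the bench (a tipping carton's middle never rises above 100 mm) (height (world z) of carton_center above 0.11 m or (angle between carton's own x axis and vertical above 2.87 rad and height (world z) of carton_center above 0.066 m)).
It fails at once if the carton falls backward or sideways (angle between carton's own x axis and vertical below 0.8 rad or angle between carton's own y axis and vertical below 0.8 rad or angle between carton's own y axis and vertical above 2.34 rad).
It fails at once if the carton lies outside the taped outline (its trailing end more than the tape's width behind the bay, or a side over the tape) (angle between carton's own x axis and vertical above 2.98 rad and (x of carton_center in the frame of bay below -0.055 m or y of carton_center in the frame of bay above 0.038 m or y of carton_center in the frame of bay below -0.038 m)).
It fails at once if a bystander is knocked over or moved by more than 15 mm (angle between any of nipple, coupling, jar, small_carton's own z axis and vertical above 0.3 rad or distance of any of nipple, coupling, jar, small_carton from where it was at the start of the episode above 0.015 m).
It also fails if it takes over 42 s, if anything falls off the work surface, if the arm or the gripper's body presses on something with over 40 N, if the wrist force passes 120 N, or if a joint passes its speed limit or range.

### The arm

A 6-joint arm with a two-finger parallel gripper is mounted at the origin on the work surface. World frame = base frame: x ahead of the robot, y to its left, z up, the work surface at z = 0. Lengths are in m, angles in rad, forces in N, time in s.
With the tool pointing down it reaches from about 0.4 to 0.825 m from the base axis. Payload 7 kg.
Tool frame: the origin (TCP) lies at the very end of the fingers, on their centre line; the grasp point (between the pads) lies 19 mm behind it (robot.hold_point_z is the distance from the TCP to the grasp point, in m); z points along the fingers, y is the direction in which the jaws open and shut (so a half turn about z gives the same grasp; the last joint's range is limited). The gripper opens to 88 mm and grips with 3 to 60 N. Pads are 19 mm wide; open, the fingers measure 130 mm over their backs; the gripper's body (78 mm by 193 mm) begins 47 mm behind the grasp point.
Start: joints at [-0.939, 0.359, 0.012, 0, -1.224, -0.288], TCP at [0.227, -0.635, 0.227] pointing down, gripper open.
Joint ranges: [-3.07, 3.07], [-1.43, 2.12], [-1.02, 1.25], [-3.03, 1.67], [-3.05, -0], [-3.03, 3.03]. Speed limits (rad/s): [2.39, 2.39, 3.01, 3.14, 3.14, 3.14].

### API

Orientations are given as [roll, pitch, yaw] about the fixed x, y, z axes, in that order (R = Rz(yaw) Ry(pitch) Rx(roll)).
In Python, from workcell import telemetry, get_image, robot gives the robot as it stands.
- The arm moves only by the tool arm_command, never from a script. Its arguments are lists of equal length, an entry for each row: "dp": the shift along the tool's x, y, z in m, a list of three; "rot": the turn, a rotation vector about the tool's x, y, z in degrees, a list of three; "claw": the closure in counts, from 0 (fully open) to 255 (shut). In form: {"dp": [[x, y, z], ...], "rot": [[rx, ry, rz], ...], "claw": [claw, ...]}. A call has exactly 10 rows; each row is the pose to reach, as a shift and turn from the pose commanded when the call began, along the tool's axes at that moment; what a row does not reach only later rows make up. A row lasts 1/10 s, in which the tool goes at most 50 mm and 8.59 degrees, less where a joint would pass 70% of its speed; a pose out of reach is approached as far as the arm can. A call with a gripper value outside its range is refused whole. The fingers move at their own pace and stop on an object; "force" is the grip in N (left out, the last holds). Time passes only in rows, so rows that repeat a pose let the fingers close, or fill a call up. It gives the time, the measured TCP pose, the force and the opening at its end, in the units of the state.
- telemetry.read_state(): the state, without advancing time (a new reading comes with each control period).
- get_image(name): name is "scene" or "top"; returns a dict with "pixels" (480x640x3 uint8, red, green, blue), "intrinsics" (3x3 intrinsics, pixels), "R" (3x3) and "t" (3): a world point X has camera coordinates R X + t. Camera axes: x right, y down, z forward; pixel columns grow to the right and rows downward; lengths in m; the calibration is good to about 2 mm. A picture is of the moment at which its call begins. There is no depth.
- robot.hand_in(): hands the job in, once; it reports no verdict.
The state is a dict: "time_s": time; "joint_positions": joint angles; "joint_velocities": joint speeds; "tau": joint torques, N m; "tcp_pos": TCP position; "tcp_rot": TCP orientation; "ft_force": force on the tool from outside, world axes, zero at the start; "ft_torque": the same for the moment, N m; "grip_width": opening from 0.0 (shut) to 1.0 (fully open).
Only numpy, scipy, OpenCV 4.12 (cv2) and the standard library are available. Lean on these libraries where they do the work, as an engineer would, in place of code of your own. Each camera call takes 0.05 s, during which the arm holds its last target.

## Working session

There is one attempt and no reset: what is moved stays moved. The work goes in short steps, Python scripts to look and compute and a tool call to move; the robot and the scene stay as the last step left them, time stands still between calls to the robot, and variables do not carry over. Pictures are saved under pics/ and viewed, and the job is handed in when it is done.

Besides the shell and the picture viewer there is one more tool, called after ">>>" by a JSON object that holds its "op" and its "data". arm_command: Moves the arm, as the interface text tells. Its arguments: {"type":"object","properties":{"dp":{"type":"array","items":{"type":"array","items":{"type":"number"}}},"rot":{"type":"array","items":{"type":"array","items":{"type":"number"}}},"claw":{"type":"array","items":{"type":"number"}},"force":{"type":"number"}},"required":["dp","rot","claw"]}

```bash
mkdir -p pics; ls
python3 - <<'E'
from workcell import telemetry, get_image, robot
import cv2,numpy as np
for n in("scene","top"):
    d=get_image(n); cv2.imwrite(f"pics/{n}0.png",d["pixels"][:,:,::-1]); print(n,d["intrinsics"],d["R"],d["t"])
    np.savez(f"{n}.npz",**{k:np.array(d[k]) for k in("intrinsics","R","t")})
print(telemetry.read_state())
E
```

```text
pics
scene [[570.00958327   0.         316.14421   ]
 [  0.         570.00958327 251.51124793]
 [  0.           0.           1.        ]] [[ 0.90686989  0.42099819 -0.0186421 ]
 [ 0.28058758 -0.63623506 -0.71866234]
 [-0.3144163   0.64650249 -0.69510929]] [-0.52705358 -0.06059098  0.99127201]
top [[484.95617006   0.         322.29311932]
 [  0.         484.95617006 244.13313693]
 [  0.           0.           1.        ]] [[ 0.1503886  -0.98862644  0.00101208]
 [-0.96870902 -0.14756309 -0.19956944]
 [ 0.19744897  0.02903256 -0.97988316]] [-0.0396962   0.54811315  0.68284832]
{'time_s': 0.1, 'joint_positions': array([-9.38928522e-01,  3.59305249e-01,  1.11431345e-02, -3.11646428e-04,
       -1.22411258e+00, -2.88083271e-01]), 'joint_velocities': array([-0.00105672, -0.00082168,  0.00153666,  0.00020412,  0.00072952,
        0.00073629]), 'tau': array([-2.85123708e-03, -5.84160697e+01,  2.93749827e+01,  7.01538920e+00,
        1.02008818e-02, -7.15970668e-05]), 'tcp_pos': array([ 0.22732133, -0.63509477,  0.2257191 ]), 'tcp_rot': array([ 3.14009196e+00, -1.39154578e-04, -2.79791412e+00]), 'ft_force': array([ 0.28534452, -0.39009302,  0.20246159]), 'ft_torque': array([0.05989167, 0.02419543, 0.00129853]), 'grip_width': 1.0022324453275118}
```

View pics/scene0.png

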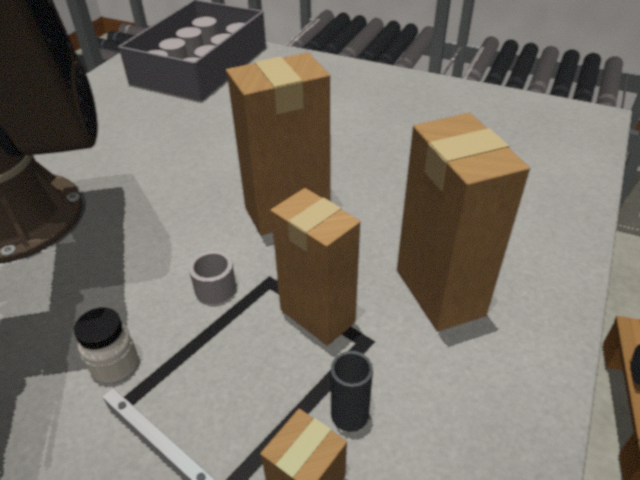

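View pics/top0.png

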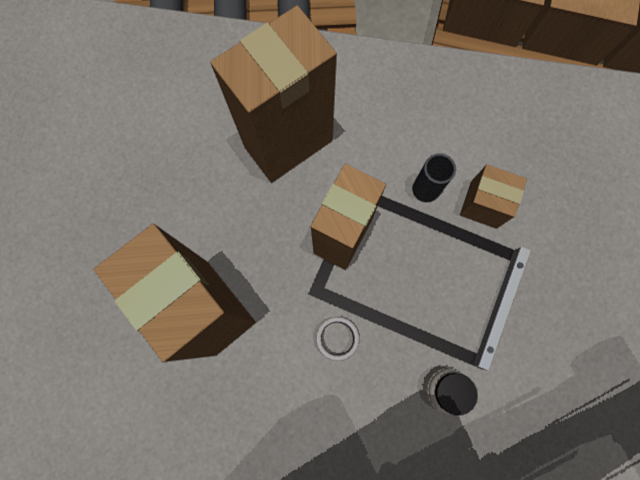

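The three tall cartons in the top view are at (348,215), (275,95) and (160,290). The one at (348,215) is the smallest and stands across the tape end away from the strip, so it fits the description. The bystanders in the same view are the nipple (434,178), small carton (494,195), coupling (337,340) and jar (455,392). The strip runs from (524,250) to (484,367).

Run:
```python
import cv2
i=cv2.imread("pics/top0.png")
cv2.imwrite("pics/crop1.png",cv2.resize(i[150:290,290:410],None,fx=5,fy=4.2857,interpolation=cv2.INTER_CUBIC)) 
cv2.imwrite("pics/crop2.png",cv2.resize(i[180:380,300:540],None,fx=3,fy=3,interpolation=cv2.INTER_CUBIC))
j=cv2.imread("pics/scene0.png")
cv2.imwrite("pics/crop3.png",cv2.resize(j[180:380,240:440],None,fx=3,fy=3,interpolation=cv2.INTER_CUBIC))
```

```text
(no output)
```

View pics/crop1.png

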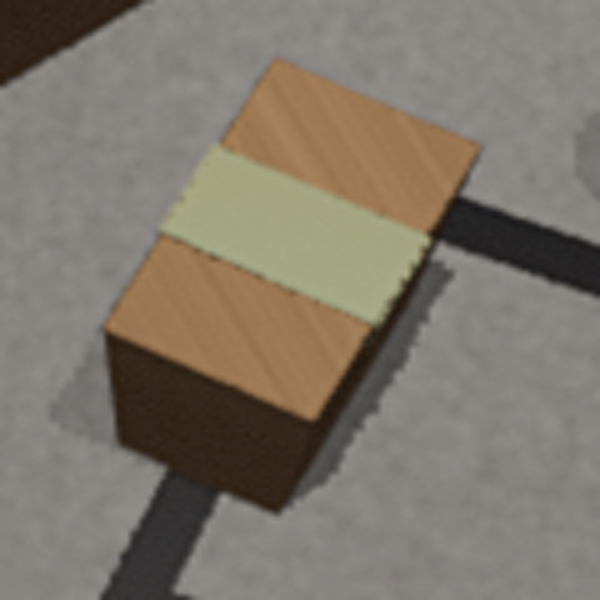

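View pics/crop2.png

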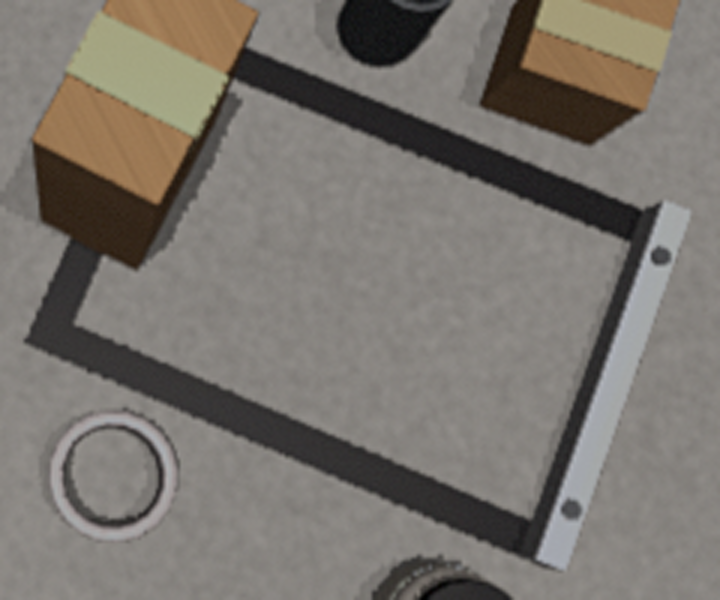

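View pics/crop3.png

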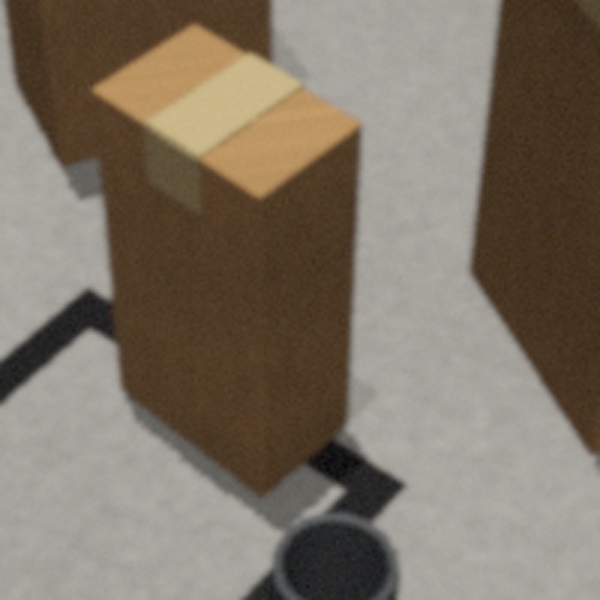

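```bash
cat > h.py <<'E'
import numpy as np
C={n:dict(np.load(n+".npz")) for n in("scene","top")}
def ray(n,uv,z=0.):
    c=C[n];d=c["R"].T@np.linalg.inv(c["intrinsics"])@np.array([uv[0],uv[1],1.]);o=-c["R"].T@c["t"]
    return o+d*(z-o[2])/d[2]
def proj(n,X):
    c=C[n];p=c["intrinsics"]@(c["R"]@np.array(X)+c["t"]);return p[:2]/p[2]
def fit(L):  # L: list (cam, uv, local xyz) ; solves x,y,yaw
    from scipy.optimize import least_squares
    def w(p,l):
        c,s=np.cos(p[2]),np.sin(p[2]);return np.array([p[0]+c*l[0]-s*l[1],p[1]+s*l[0]+c*l[1],l[2]])
    f=lambda p:np.concatenate([proj(n,w(p,l))-uv for n,uv,l in L])
    best=min((least_squares(f,[.5,-.2,a]) for a in np.arange(-3,3.2,1)),key=lambda r:r.cost)
    return best.x,f(best.x).reshape(-1,2).round(1).tolist()
E
python3 - <<'E'
from h import *
a=lambda u,v:(u,v)
bay,r=fit([("top",(324,288.3),(-.13,-.08,0)),("top",(309.3,293.3),(-.15,-.1,0)),("top",(521,246.7),(.13,.1,.03)),("top",(478.3,366.7),(.13,-.1,.03)),
 ("scene",(269.7,276.7),(-.15,-.1,0)),("scene",(269.7,288),(-.13,-.08,0)),("scene",(374.5,341.5),(-.15,.1,0)),("scene",(104,395),(.146,-.1,.03))])
print("bay",bay,r)
h,w,d=.19,.0475,.03
car,r=fit([("top",(345.4,163.3),(-d,w,h)),("top",(386.4,184.5),(d,w,h)),("top",(352.4,248),(d,-w,h)),("top",(311.4,226.5),(-d,-w,h)),("top",(345.4,269.5),(d,-w,0)),("top",(314,253.1),(-d,-w,0)),
("scene",(240+93/3,180+90/3),(d,-w,h)),("scene",(240+195/3,180+23/3),(-d,-w,h)),("scene",(240+360/3,180+125/3),(-d,w,h)),("scene",(240+260/3,180+198/3),(d,w,h)),("scene",(240+260/3,180+496/3),(d,w,0))])
print("car",car,r)
c,s=np.cos(bay[2]),np.sin(bay[2])
tb=lambda p:np.array([[c,s],[-s,c]])@(np.array(p[:2])-bay[:2])
print("car in bay",tb(car),car[2]-bay[2])
for n,uv,z in[("nipple",(441,168),.1),("coup",(337.5,338.5),.05),("jar",(456,394),.085),("small",(501,188),.08)]:
    p=ray("top",uv,z);print(n,p,tb(p))
for u in ((275,95),.3),((160,290),.3): p=ray("top",*u);print("big",p,tb(p))
E
```

```text
bay [ 0.53352006 -0.11442433 -1.83028819] [[-0.1, -1.2], [-1.8, 0.3], [-0.0, -0.5], [-0.6, -0.6], [-0.5, -1.2], [0.1, 1.1], [0.8, 0.1], [-2.5, 0.7]]
car [ 0.57648842  0.01361999 -1.90923614] [[-0.0, -1.2], [0.8, -1.3], [0.5, -0.1], [-1.2, -0.8], [0.1, 0.9], [-1.1, 0.2], [-1.5, -0.6], [-0.7, -0.4], [0.6, -1.0], [-0.8, 0.0], [0.1, 1.5]]
car in bay [-0.13478268  0.00867498] -0.07894794425986618
nipple [ 0.67853996 -0.11399263  0.1       ] [-0.03762782  0.14005393]
coup [ 4.11877299e-01 -1.31349255e-04  5.00000000e-02] [-0.07925425 -0.14689659]
jar [ 0.36184227 -0.17077043  0.085     ] [ 0.09851038 -0.15147229]
small [ 0.66868713 -0.21059157  0.08      ] [0.05826516 0.15531724]
big [0.65250801 0.11079937 0.3       ] [-0.24821438  0.05721426]
big [0.42868754 0.18749979 0.3       ] [-0.26491693 -0.17879332]
```

Run:
```python
from h import *
from scipy.optimize import least_squares
bay=[.5335,-.1144,-1.8303]
c,s=np.cos(bay[2]),np.sin(bay[2])
tb=lambda p:(np.array([[c,s],[-s,c]])@(np.array(p[:2])-bay[:2])).round(3)
def ht(uvt,uvb,uvs=None):
    b=ray("top",uvb); r=least_squares(lambda h:proj("top",[b[0],b[1],h[0]])-uvt,[.25]);return b,r.x,r.cost
for t,b in [((250,112),(272,182)),((336,50),(333,150)),((164,361),(217,355)),((222,311),(254,320)),((153,224),None)]:
    if b is None: continue
    B,h,cst=ht(t,b); print(t,B.round(3),h,tb(B))
H=.27
for u in((296,7),(336,50),(250,112),(212,65),(153,224),(222,311),(164,361),(95,268)):
    print(u,[ (tb(ray("top",u,z)).tolist()) for z in(.25,.27,.285,.3)])
# tool orientation: x axis along? current yaw
print("fwd dir carton",np.cos(-1.909),np.sin(-1.909))
```

```text
(250, 112) [0.652 0.145 0.   ] [0.2526088] [-0.281  0.048]
(336, 50) [0.724 0.051 0.   ] [0.28791899] [-0.209  0.141]
(164, 361) [0.359 0.181 0.   ] [0.26013021] [-0.241 -0.244]
(222, 311) [0.421 0.134 0.   ] [0.24898998] [-0.211 -0.172]
(296, 7) [[-0.289, 0.198], [-0.282, 0.184], [-0.277, 0.174], [-0.271, 0.164]]
(336, 50) [[-0.221, 0.164], [-0.216, 0.151], [-0.213, 0.142], [-0.209, 0.133]]
(250, 112) [[-0.282, 0.049], [-0.275, 0.041], [-0.27, 0.035], [-0.264, 0.029]]
(212, 65) [[-0.35, 0.086], [-0.34, 0.076], [-0.333, 0.069], [-0.326, 0.062]]
(153, 224) [[-0.324, -0.118], [-0.315, -0.119], [-0.309, -0.121], [-0.302, -0.122]]
(222, 311) [[-0.21, -0.174], [-0.206, -0.174], [-0.203, -0.173], [-0.2, -0.173]]
(164, 361) [[-0.244, -0.246], [-0.238, -0.243], [-0.234, -0.24], [-0.23, -0.238]]
(95, 268) [[-0.359, -0.187], [-0.349, -0.187], [-0.342, -0.186], [-0.334, -0.185]]
fwd dir carton -0.33179305953861626 -0.943352195970309
```

>>> {"op": "arm_command", "data": {"dp": [[0,0,-0.05],[0,0,-0.1],[-0.03,0.028,-0.134],[-0.06,0.055,-0.134],[-0.09,0.083,-0.134],[-0.12,0.11,-0.134],[-0.15,0.138,-0.134],[-0.18,0.166,-0.134],[-0.21,0.193,-0.134],[-0.24,0.221,-0.134]], "rot": [[0,0,0],[0,0,0],[0,0,-3],[0,0,-5],[0,0,-8],[0,0,-11],[0,0,-13],[0,0,-16],[0,0,-19],[0,0,-21]], "claw": [170,170,170,170,170,170,170,170,170,170], "force": 10}}

```text
time_s: 1.1
tcp_pos: [0.3793, -0.3449, 0.3603]
tcp_rot: [3.141, 0.0, -2.429]
ft_force: [1.6, -0.1, 0.4]
grip_width: 0.334
```

```bash
cat > go.py <<'E'
import sys,numpy as np
from scipy.spatial.transform import Rotation as R
from workcell import telemetry
s=telemetry.read_state()
def go(x,y,z,yaw):
    Rt=R.from_euler('xyz',s["tcp_rot"]); T=R.from_euler('xyz',[np.pi,0,yaw])
    print("t",s["time_s"],"pos",s["tcp_pos"].round(4),s["tcp_rot"].round(3),"F",s["ft_force"].round(1),"g",round(s["grip_width"],2),"j",s["joint_positions"].round(2))
    print("dp",Rt.inv().apply(np.array([x,y,z])-s["tcp_pos"]).round(4),"rot",np.degrees((Rt.inv()*T).as_rotvec()).round(1))
go(*map(float,sys.argv[1:]))
E
python3 go.py .5956 .0678 .36 -1.909
```

```text
t 1.1 pos [ 0.3793 -0.3449  0.3603] [ 3.141  0.    -2.429] F [ 1.6 -0.1  0.4] g 0.33 j [-0.35  0.03 -0.11 -0.   -1.44 -0.5 ]
dp [-4.335e-01  1.710e-01  4.000e-04] rot [  0.    0.  -29.8]
```

>>> {"op": "arm_command", "data": {"dp": [[-0.045,0.018,0],[-0.09,0.036,0],[-0.135,0.053,0],[-0.18,0.071,0],[-0.225,0.089,0],[-0.27,0.107,0],[-0.315,0.124,0],[-0.36,0.142,0],[-0.4,0.158,0],[-0.434,0.171,0]], "rot": [[0,0,-3],[0,0,-6],[0,0,-9],[0,0,-12],[0,0,-15],[0,0,-18],[0,0,-21],[0,0,-24],[0,0,-27],[0,0,-30]], "claw": [170,170,170,170,170,170,170,170,170,170]}}

```text
time_s: 2.1
tcp_pos: [0.597, 0.0685, 0.36]
tcp_rot: [3.141, -0.0, -1.904]
ft_force: [0.6, -0.9, 0.7]
grip_width: 0.337
```

```bash
python3 go.py .5956 .0678 .36 -1.909
python3 - <<'E'
from workcell import get_image
import cv2
for n in("scene","top"): cv2.imwrite(f"pics/{n}1.png",get_image(n)["pixels"][:,:,::-1])
E
```

```text
t 2.1 pos [0.597  0.0685 0.36  ] [ 3.141 -0.    -1.904] F [ 0.6 -0.9  0.7] g 0.34 j [ 0.44  0.18  0.07 -0.   -1.46 -0.77]
dp [ 0.0011  0.0011 -0.    ] rot [ 0.  -0.   0.3]
```

View pics/scene1.png

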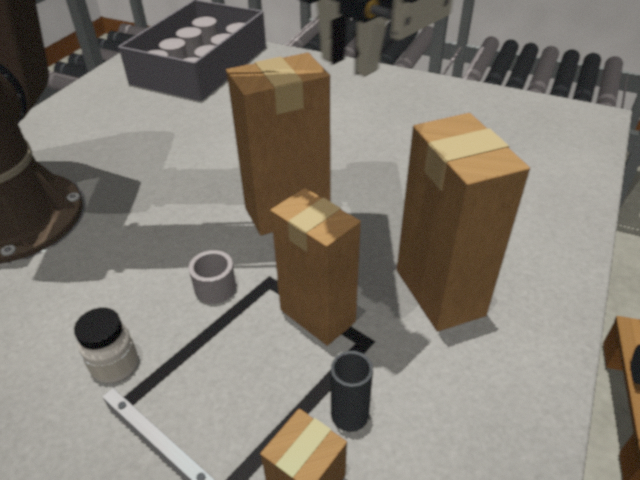

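View pics/top1.png

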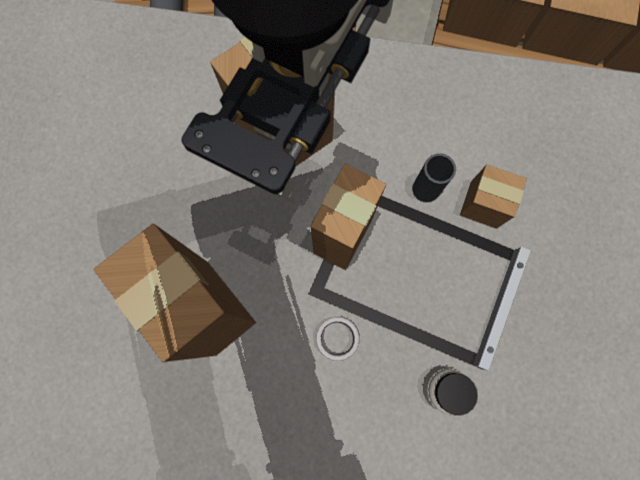

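Nothing has moved. In the top view the gripper hangs at about (265,130), behind the carton and drawn nearer the camera by its height. I'll go down in two steps, watching the force.

>>> {"op": "arm_command", "data": {"dp": [[0.002,0.005,0.02],[0.003,0.006,0.045],[0.003,0.006,0.07],[0.003,0.006,0.09],[0.003,0.006,0.11],[0.003,0.006,0.13],[0.003,0.006,0.15],[0.003,0.006,0.17],[0.003,0.006,0.186],[0.003,0.006,0.186]], "rot": [[0,0,0],[0,0,0],[0,0,0],[0,0,0],[0,0,0],[0,0,0],[0,0,0],[0,0,0],[0,0,0],[0,0,0]], "claw": [170,170,170,170,170,170,170,170,170,170]}}

```text
time_s: 3.2
tcp_pos: [0.5881, 0.0645, 0.172]
tcp_rot: [3.138, -0.003, -1.909]
ft_force: [0.3, -0.9, 0.3]
grip_width: 0.336
```

```bash
python3 go.py .5956 .0678 .172 -1.909
python3 - <<'E'
from workcell import get_image
import cv2
for n in("scene","top"): cv2.imwrite(f"pics/{n}2.png",get_image(n)["pixels"][:,:,::-1])
E
```

```text
t 3.2 pos [0.5881 0.0645 0.172 ] [ 3.138e+00 -3.000e-03 -1.909e+00] F [ 0.3 -0.9  0.3] g 0.34 j [ 0.44  0.27 -0.25 -0.   -1.06 -0.78]
dp [-0.0056 -0.006  -0.    ] rot [ 0.2 -0.2  0. ]
```

View pics/scene2.png

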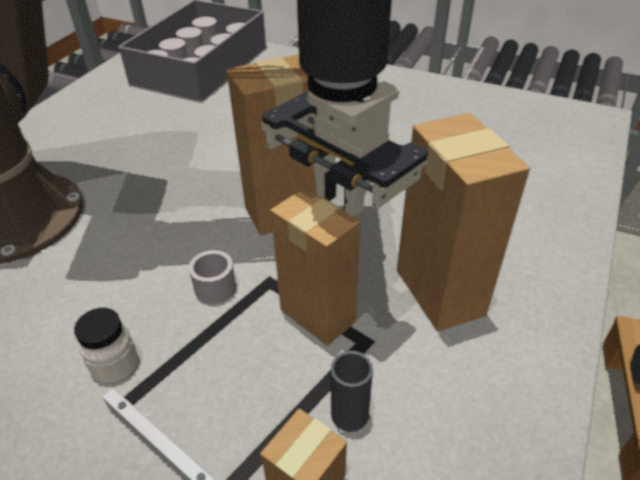

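View pics/top2.png

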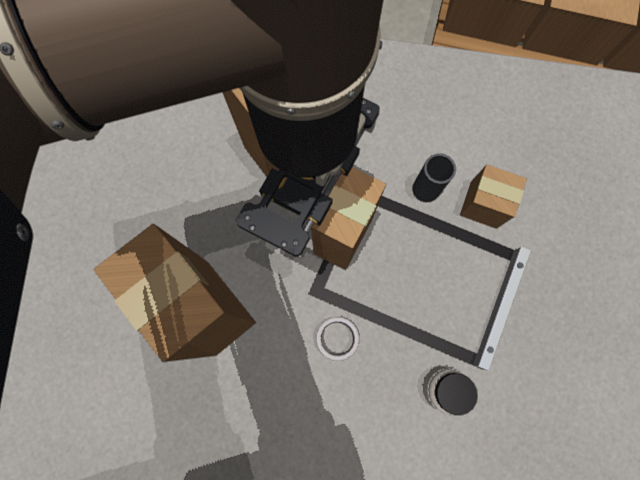

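Both views show the fingers behind the carton's upper back, in the scene view at (345,200), with clear gaps to both larger cartons. Next I push forward slowly.

>>> {"op": "arm_command", "data": {"dp": [[0.006,0,0],[0.012,0,0],[0.017,0,0],[0.022,0,0],[0.027,0,0],[0.032,0,0],[0.037,0,0],[0.042,0,0],[0.047,0,0],[0.052,0,0]], "rot": [[0,0,0],[0,0,0],[0,0,0],[0,0,0],[0,0,0],[0,0,0],[0,0,0],[0,0,0],[0,0,0],[0,0,0]], "claw": [170,170,170,170,170,170,170,170,170,170]}}

```text
time_s: 4.3
tcp_pos: [0.5724, 0.0157, 0.1744]
tcp_rot: [3.141, -0.0, -1.908]
ft_force: [-0.5, -0.0, 0.5]
grip_width: 0.337
```

```bash
python3 - <<'E'
from workcell import get_image
import cv2
for n in("scene","top"): cv2.imwrite(f"pics/{n}3.png",get_image(n)["pixels"][:,:,::-1])
E
python3 go.py .5956 .0678 .172 -1.909
```

```text
t 4.4 pos [0.5722 0.0155 0.1745] [ 3.141 -0.    -1.908] F [ 0.1 -0.1  0.5] g 0.33 j [ 0.37  0.23 -0.29  0.   -1.05 -0.71]
dp [-0.0571 -0.0047  0.0024] rot [ 0. -0.  0.]
```

View pics/scene3.png

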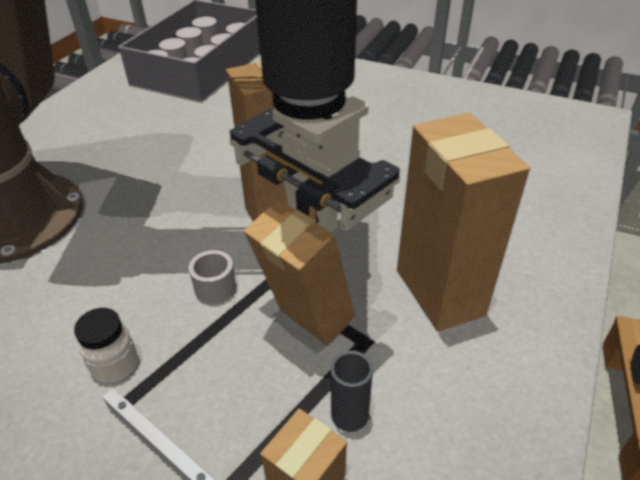

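The carton is tilting about its front edge, with its top now at about (295,235). The lower front corner at (327,340) has not moved. I'll keep pushing.

>>> {"op": "arm_command", "data": {"dp": [[0.006,0,0],[0.012,0,0],[0.018,0,0],[0.024,0,0],[0.03,0,0],[0.035,0,0],[0.035,0,0],[0.035,0,0],[0.035,0,0],[0.035,0,0]], "rot": [[0,0,0],[0,0,0],[0,0,0],[0,0,0],[0,0,0],[0,0,0],[0,0,0],[0,0,0],[0,0,0],[0,0,0]], "claw": [170,170,170,170,170,170,170,170,170,170]}}

```text
time_s: 5.4
tcp_pos: [0.5612, -0.0167, 0.1746]
tcp_rot: [-3.142, 0.0, -1.907]
ft_force: [0.1, 0.1, 0.7]
grip_width: 0.335
```

```bash
python3 - <<'E'
from workcell import get_image
import cv2
for n in("scene","top"): cv2.imwrite(f"pics/{n}4.png",get_image(n)["pixels"][:,:,::-1])
E
python3 go.py .5956 .0678 .172 -1.83
```

```text
t 5.5 pos [ 0.5611 -0.0167  0.1745] [ 3.142 -0.    -1.907] F [ 0.4 -0.4  0.4] g 0.33 j [ 0.32  0.21 -0.32  0.   -1.04 -0.66]
dp [-0.0911 -0.0046  0.0025] rot [ 0.  -0.  -4.4]
```

View pics/scene4.png

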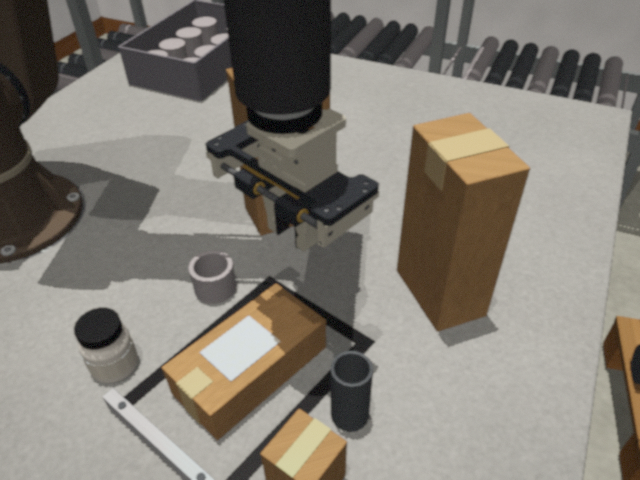

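View pics/top4.png

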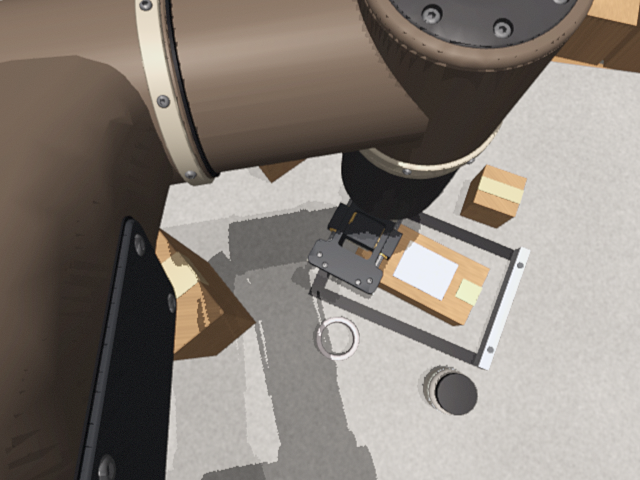

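The carton lies flat with its label up, inside the tape. I'll measure where it is.

Run:
```python
import cv2
j=cv2.imread("pics/scene4.png")
cv2.imwrite("pics/crop4.png",cv2.resize(j[270:450,150:350],None,fx=4,fy=3.333,interpolation=cv2.INTER_CUBIC))
```

```text
(no output)
```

View pics/crop4.png

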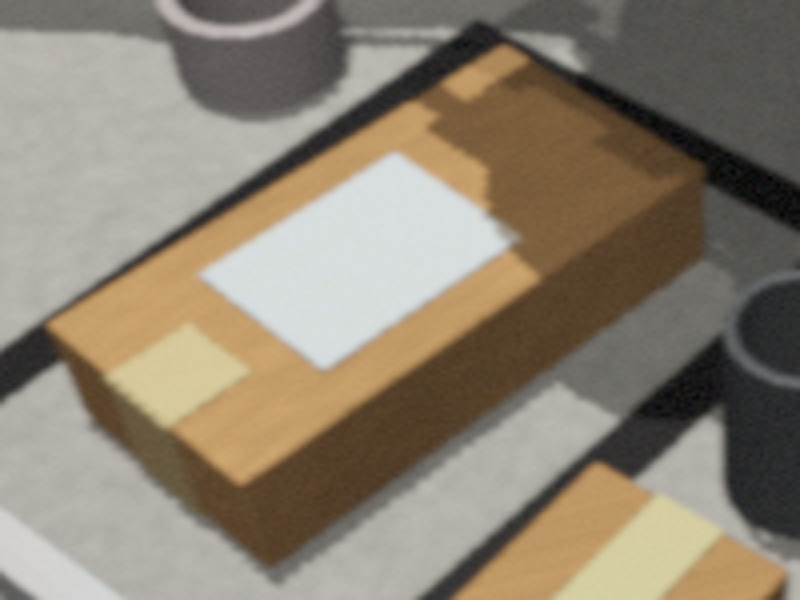

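```bash
cat > lie.py <<'E'
from h import *
bay=[.5335,-.1144,-1.8303]
c,s=np.cos(bay[2]),np.sin(bay[2])
def lie(pts):
    loc=[(.095,-.0475,.06),(-.095,-.0475,.06),(-.095,.0475,.06),(.095,.0475,.06),(.095,.0475,0)]
    p,r=fit([("scene",u,l) for u,l in zip(pts,loc) if u]);print(p,r)
    print("bay xy",np.array([[c,s],[-s,c]])@(p[:2]-bay[:2]),"yaw",p[2]-bay[2]);return p
def tobay(x,y): return (bay[0]+c*x-s*y, bay[1]+s*x+c*y)
E
python3 - <<'E'
from lie import *
k=lambda u,v:(150+u/4,270+v/3.333)
lie([k(47,327),k(505,42),k(706,172),k(242,486),k(272,565)])
for x in(-.14,-.124,-.078,-.07): print(x,tobay(x,0))
E
```

```text
[ 0.53593524 -0.10558616 -1.90864358] [[-0.2, -1.2], [0.5, 0.2], [0.2, -1.8], [-0.2, 0.0], [-0.3, 2.3]]
bay xy [-9.14361758e-03  9.20663293e-05] yaw -0.07834358343921277
-0.14 (np.float64(0.5694241225009424), np.float64(0.020912443709132977))
-0.124 (np.float64(0.5653185085008348), np.float64(0.005448164428089194))
-0.078 (np.float64(0.5535148682505251), np.float64(-0.03901163850491164))
-0.07 (np.float64(0.5514620612504713), np.float64(-0.04674377814543351))
```

```bash
python3 - <<'E'
from lie import *
print(tobay(-.147,.003))
E
python3 go.py $(python3 -c "from lie import *;print(*tobay(-.147,.003))") .04 -1.8303
```

```text
(np.float64(0.5741198809911853), np.float64(0.026908263269569403))
t 5.5 pos [ 0.5611 -0.0167  0.1745] [ 3.142 -0.    -1.907] F [ 0.4 -0.4  0.4] g 0.33 j [ 0.32  0.21 -0.32  0.   -1.04 -0.66]
dp [-0.0454  0.0021  0.1345] rot [ 0.  -0.  -4.4]
```

>>> {"op": "arm_command", "data": {"dp": [[-0.02,0.001,0],[-0.04,0.002,0],[-0.0454,0.002,0.01],[-0.0454,0.002,0.03],[-0.0454,0.002,0.055],[-0.0454,0.002,0.08],[-0.0454,0.002,0.1],[-0.0454,0.002,0.12],[-0.0454,0.002,0.134],[-0.0454,0.002,0.134]], "rot": [[0,0,-1],[0,0,-3],[0,0,-4.4],[0,0,-4.4],[0,0,-4.4],[0,0,-4.4],[0,0,-4.4],[0,0,-4.4],[0,0,-4.4],[0,0,-4.4]], "claw": [170,170,170,170,170,170,170,170,170,170]}}

```text
time_s: 6.5
tcp_pos: [0.5725, 0.0265, 0.038]
tcp_rot: [3.138, -0.002, -1.83]
ft_force: [-0.1, 0.2, 0.5]
grip_width: 0.331
```

```bash
python3 go.py $(python3 -c "from lie import *;print(*tobay(-.0695,.003))") .04 -1.8303
python3 - <<'E'
from workcell import get_image
import cv2
cv2.imwrite("pics/scene5.png",get_image("scene")["pixels"][:,:,::-1])
E
```

```text
t 6.5 pos [0.5725 0.0265 0.038 ] [ 3.138e+00 -2.000e-03 -1.830e+00] F [-0.1  0.2  0.5] g 0.33 j [ 0.39  0.39 -0.44 -0.   -0.75 -0.65]
dp [ 0.0767 -0.0014 -0.0019] rot [ 0.2 -0.1  0. ]
```

View pics/scene5.png

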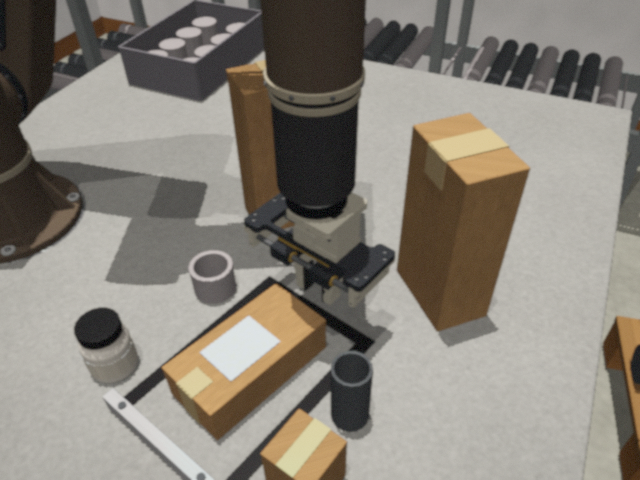

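The fingers are down behind the trailing end at about (310,290) and clear of everything. I'll push, stopping a little short of the strip.

>>> {"op": "arm_command", "data": {"dp": [[0.008,0,0],[0.016,0,0],[0.024,0,0],[0.031,0,0],[0.038,0,0],[0.045,0,0],[0.051,0,0],[0.057,0,0],[0.062,0,0],[0.065,0,0]], "rot": [[0,0,0],[0,0,0],[0,0,0],[0,0,0],[0,0,0],[0,0,0],[0,0,0],[0,0,0],[0,0,0],[0,0,0]], "claw": [170,170,170,170,170,170,170,170,170,170]}}

```text
time_s: 7.55
tcp_pos: [0.5583, -0.036, 0.0413]
tcp_rot: [-3.14, 0.001, -1.831]
ft_force: [0.1, 6.5, 3.1]
grip_width: 0.336
```

```bash
python3 go.py $(python3 -c "from lie import *;print(*tobay(-.0695,.003))") .04 -1.8303
python3 - <<'E'
from workcell import get_image
import cv2
j=get_image("scene")["pixels"][:,:,::-1]
cv2.imwrite("pics/scene6.png",cv2.resize(j[280:480,80:345],None,fx=3,fy=3,interpolation=cv2.INTER_CUBIC))
E
```

```text
t 7.55 pos [ 0.5583 -0.036   0.0413] [-3.140e+00  1.000e-03 -1.831e+00] F [0.1 6.5 3.1] g 0.34 j [ 0.29  0.36 -0.47 -0.   -0.74 -0.55]
dp [0.0126 0.0009 0.0012] rot [-0.1  0.1 -0. ]
```

View pics/scene6.png

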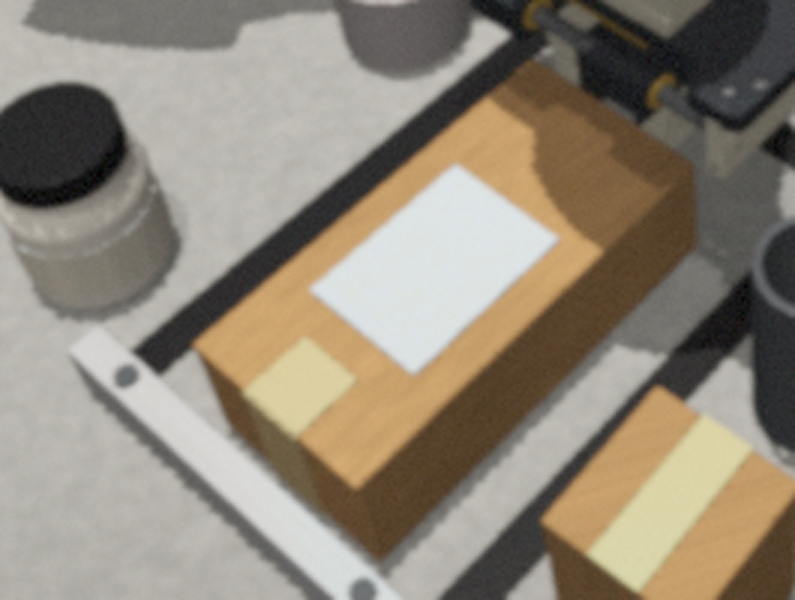

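It is square to the bay now, with a gap still to close.

Run:
```python
from lie import *
k=lambda u,v:(80+u/3,280+v/3)
lie([k(195,345),k(528,60),k(692,170),k(357,488),k(380,557)])
```

```text
[ 0.533729   -0.14016473 -1.831099  ] [[-1.5, -0.4], [1.4, -1.5], [0.8, -2.6], [-0.6, 0.4], [0.1, 2.6]]
bay xy [0.0248433  0.00683258] yaw -0.000798996381504713
```

>>> {"op": "arm_command", "data": {"dp": [[0.002,0,0],[0.003,0,0],[0.004,0,0],[0.005,0,0],[0.006,0,0],[0.007,0,0],[0.008,0,0],[0.009,0,0],[0.01,0,0],[0.01,0,0]], "rot": [[0,0,0],[0,0,0],[0,0,0],[0,0,0],[0,0,0],[0,0,0],[0,0,0],[0,0,0],[0,0,0],[0,0,0]], "claw": [170,170,170,170,170,170,170,170,170,170]}}

```text
time_s: 8.6
tcp_pos: [0.5561, -0.0455, 0.0412]
tcp_rot: [-3.139, 0.001, -1.83]
ft_force: [2.1, 3.7, 3.4]
grip_width: 0.336
```

>>> {"op": "arm_command", "data": {"dp": [[0.0005,0,0],[0.001,0,0],[0.0015,0,0],[0.002,0,0],[0.0025,0,0],[0.003,0,0],[0.003,0,0],[0.003,0,0],[0.003,0,0],[0.003,0,0]], "rot": [[0,0,0],[0,0,0],[0,0,0],[0,0,0],[0,0,0],[0,0,0],[0,0,0],[0,0,0],[0,0,0],[0,0,0]], "claw": [170,170,170,170,170,170,170,170,170,170]}}

```text
time_s: 9.6
tcp_pos: [0.5561, -0.046, 0.0413]
tcp_rot: [-3.138, 0.004, -1.83]
ft_force: [1.1, 19.6, 4.9]
grip_width: 0.334
```

```bash
python3 go.py $(python3 -c "from lie import *;print(*tobay(-.0695,.003))") .04 -1.8303
python3 - <<'E'
from workcell import get_image
import cv2
j=get_image("scene")["pixels"][:,:,::-1]
cv2.imwrite("pics/scene7.png",cv2.resize(j[280:480,80:345],None,fx=3,fy=3,interpolation=cv2.INTER_CUBIC))
E
```

```text
t 9.6 pos [ 0.5561 -0.046   0.0413] [-3.138  0.004 -1.83 ] F [ 1.1 19.6  4.9] g 0.33 j [ 0.27  0.36 -0.47 -0.   -0.73 -0.52]
dp [0.0024 0.0012 0.0013] rot [-0.2  0.2  0. ]
```

View pics/scene7.png

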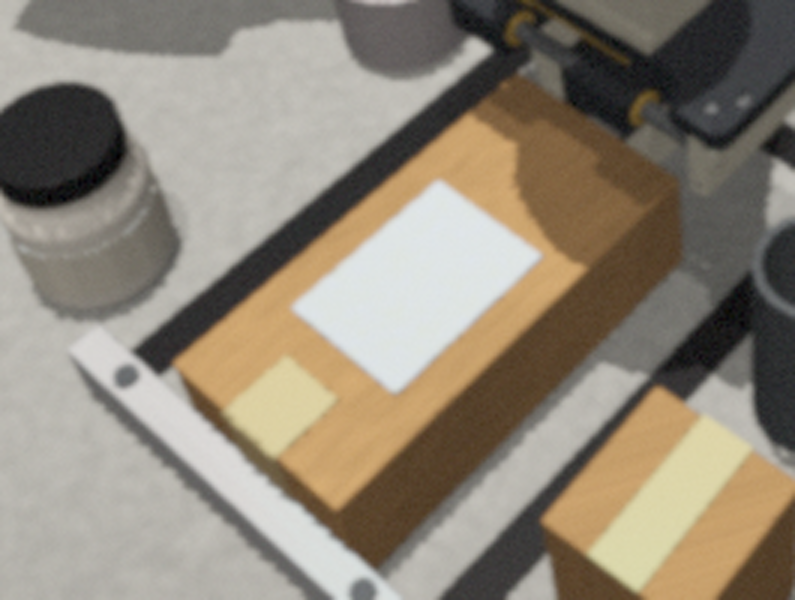

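The force rose from 4 N to 20 N over 0.5 mm, so the leading end is seated square against the strip. The picture agrees: there is no gap along the strip edge. I'll back off straight, then rise.

>>> {"op": "arm_command", "data": {"dp": [[-0.003,0,0],[-0.006,0,0],[-0.012,0,0],[-0.02,0,0],[-0.03,0,0],[-0.04,0,0],[-0.05,0,-0.01],[-0.055,0,-0.04],[-0.055,0,-0.08],[-0.055,0,-0.12]], "rot": [[0,0,0],[0,0,0],[0,0,0],[0,0,0],[0,0,0],[0,0,0],[0,0,0],[0,0,0],[0,0,0],[0,0,0]], "claw": [170,170,170,170,170,170,170,170,170,170]}}

```text
time_s: 10.65
tcp_pos: [0.5681, 0.0052, 0.1624]
tcp_rot: [3.141, -0.001, -1.83]
ft_force: [1.3, 0.8, -0.2]
grip_width: 0.332
```

>>> {"op": "arm_command", "data": {"dp": [[0,0,-0.04],[0,0,-0.08],[0,0,-0.12],[0,0,-0.16],[0,0,-0.16],[0,0,-0.16],[0,0,-0.16],[0,0,-0.16],[0,0,-0.16],[0,0,-0.16]], "rot": [[0,0,0],[0,0,0],[0,0,0],[0,0,0],[0,0,0],[0,0,0],[0,0,0],[0,0,0],[0,0,0],[0,0,0]], "claw": [170,170,170,170,170,170,170,170,170,170]}}

```text
time_s: 11.65
tcp_pos: [0.5681, 0.0044, 0.3199]
tcp_rot: [3.14, -0.001, -1.831]
ft_force: [0.3, -0.1, -0.2]
grip_width: 0.333
```

```bash
python3 go.py .5 0 .3 -1.8303
python3 - <<'E'
from workcell import get_image
import cv2
a=get_image("scene")["pixels"][:,:,::-1]; cv2.imwrite("pics/scene8.png",a)
cv2.imwrite("pics/scene8c.png",cv2.resize(a[280:480,80:345],None,fx=3,fy=3,interpolation=cv2.INTER_CUBIC))
b=get_image("top")["pixels"][:,:,::-1]; cv2.imwrite("pics/top8.png",b)
E
```

```text
t 11.65 pos [0.5681 0.0044 0.3199] [ 3.140e+00 -1.000e-03 -1.831e+00] F [ 0.3 -0.1 -0.2] g 0.33 j [ 0.35  0.14 -0.07 -0.   -1.36 -0.61]
dp [0.0218 0.0647 0.02  ] rot [ 0.1 -0.  -0. ]
```

View pics/scene8c.png

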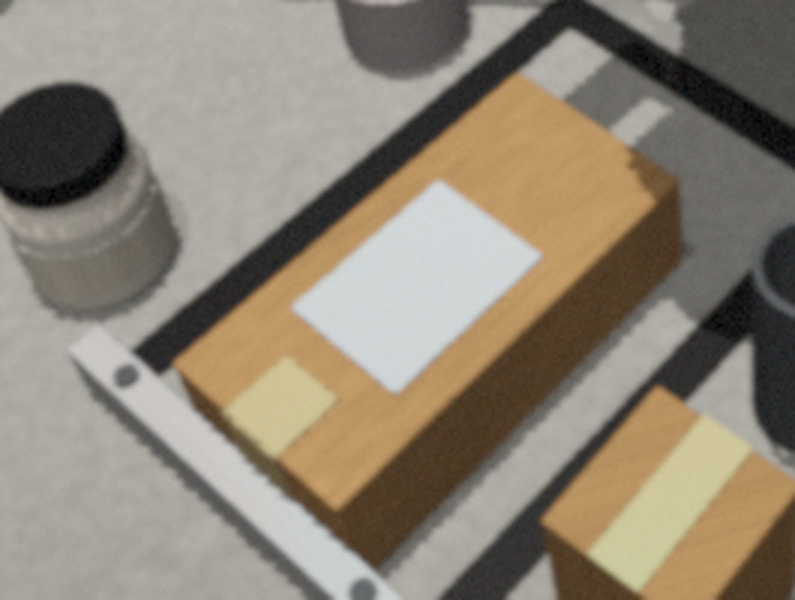

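View pics/top8.png

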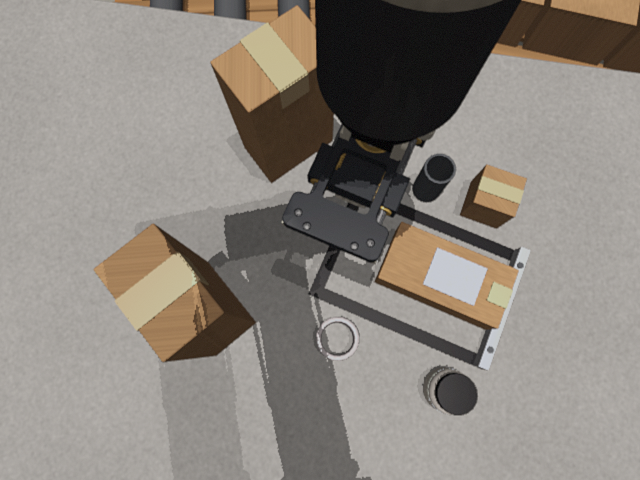

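View pics/scene8.png

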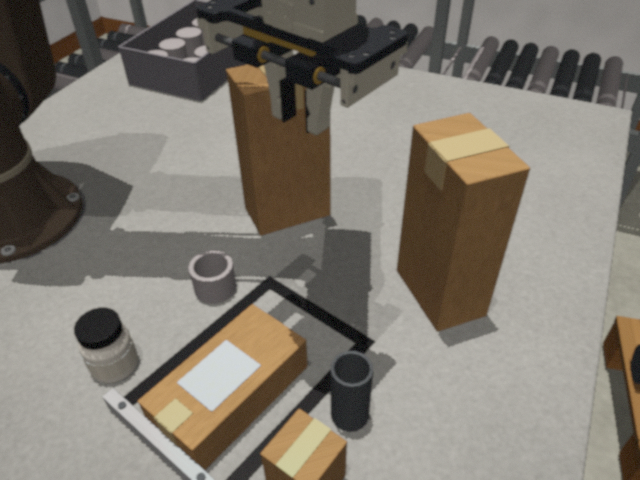

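The carton is against the strip, inside the tape, with its label up. The bystanders are at the same pixels as before and the arm is clear. One last measurement, then I hand in.

Run:
```python
from lie import *
k=lambda u,v:(80+u/3,280+v/3)
p=lie([k(175,363),k(518,73),k(679,184),k(340,510),None])
from workcell import robot
print(robot.hand_in())
```

```text
[ 0.53303049 -0.15034847  4.452569  ] [[-0.8, 0.5], [0.5, -0.8], [1.2, -1.6], [-0.7, 1.0]]
bay xy [0.0348653  0.00877062] yaw 6.28286900267549
the job is handed in; nothing more can be done
None
```

I tipped the smallest carton forward with the part-open fingers pushing high on its back. It landed flat with its label up inside the tape. I then pushed its trailing end until the leading end seated square against the stop strip, backed the arm off, and handed in at about 12 s.

- **Final position:** by the last camera fit, the carton's middle is at x = +34.9 mm and y = +8.8 mm in the bay frame. Contact with the strip would be x = +35 mm. The yaw error is below 0.001 rad.
- **Contact with the strip:** the push force rose from about 4 N to 20 N within 0.5 mm, which agrees with the carton being seated.
- **Bystanders:** the nipple, coupling, jar and small carton appear at the same pixels as at the start. I judged this by eye and did not re-measure them.
- **Arm:** clear of everything, with a wrist force of about 0 N.

No check failed or disagreed. The hand-in reports no verdict.

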